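# Fit a cartridge into its holder and show it to the inspection camera

## Robot

A 7-joint arm with a two-finger parallel gripper is mounted at the origin on a cart in front of the work surface, level with it; the furniture and walls round the work are solid. World frame = base frame: x ahead of the robot, y to its left, z up, the work surface at z = 0. Lengths are in m, angles in rad, forces in N, time in s.
With the tool pointing down it reaches from about 0.4 to 0.85 m from the base axis. Payload 4.5 kg.
Tool frame: the origin (TCP) lies midway between the tips of the shut fingers; the grasp point (between the pads) lies 19 mm behind it; z points along the fingers, y is the direction in which the jaws open and shut (so a half turn about z gives the same grasp; the last joint's range is limited). The gripper opens to 88 mm and grips with 3 to 60 N. Pads are 18 mm wide; open, the fingers measure 123 mm over their backs; the gripper's body (75 mm by 187 mm) begins 45 mm behind the grasp point.
Start: joints at [-1.313, 0.689, -0.195, 1.565, 0.157, 0.902, -0.215], TCP at [0.139, 0.609, 0.239] pointing down, gripper open.
Joint ranges: [-3.01, 3.01], [-0.46, 2.08], [-1.47, 1.51], [0.13, 2.56], [-1, 4.14], [0.04, 2.09], [-2.66, 2.66]. Speed limits (rad/s): [2.57, 2.57, 3.14, 3.14, 3.14, 3.14, 3.14].

## Interface

Orientations are given as a unit quaternion [x, y, z, w].
In Python, from plant import get_state, snapshot, finish_job, regions_of gives the robot as it stands.
- The arm moves only by the tool send_rows, never from a script. Its argument "series" is a list of rows, each an object of numbers: "grip": the opening, from 0 (shut) to 1 (fully open); "dx", "dy", "dz": the shift along the tool's x, y, z in mm; "turn": the turn about the tool's z in rad. A call has 1 to 20 rows; each row shifts and turns the commanded pose from where the row before left it, along the tool's axes as they then stand; what a row does not reach is not made up. A row lasts 1/10 s, in which the tool goes at most 50 mm and 8.59 degrees, less where a joint would pass 70% of its speed; a pose out of reach is approached as far as the arm can. A call is refused whole if a number of a shift passes 50 or a number of a turn 0.15, either way. A call with a gripper value outside its range is refused whole. The fingers move at their own pace and stop on an object; "force" is the grip in N (left out, the last holds). Time passes only in rows, so rows that do not move let the fingers close. It gives the time, the measured TCP pose, the force and the opening at its end, in the units of the state.
- get_state(): the state, without advancing time (a new reading comes with each control period).
- snapshot(name): name is "scene" or "side" or "wrist"; returns a dict with "img" (480x640x3 uint8, red, green, blue), "depth" (480x640 float32, m along the optical axis (not along the pixel's ray), 0 where there is no reading), "fov_y" (degrees; the focal length in pixels is half the picture's height over the tangent of half this angle, whatever the lens; pixels are square), "cx", "cy" (the principal point, pixels), "R" (3x3) and "t" (3): a world point X has camera coordinates R X + t. Camera axes: x right, y down, z forward; pixel columns grow to the right and rows downward; lengths in m; the calibration is good to about 2 mm. A picture is of the moment at which its call begins.
- finish_job(): hands the job in, once; it reports no verdict.
Trained networks look in a picture, given as the dict that the camera call returned (one of the last four; its "shot" number tells which), for a name from the list of things; names that differ only in an ending like _2 or _b are one class to them, and where a whole thing is asked for, a point or a joint stands for the part that bears it (a point fixed in the world has none). Each returns a list of dicts, best first, with "score" (0 to 1); they miss things now and then, are a little off and sometimes report something else, mostly with a low value. They report only what shows in the picture. A call takes as long as a camera call. They do not tell look-alikes from the thing itself.
- regions_of(picture, target): "pixels" (480x640 bool, what is visible of it) and "extent" ([left, top, right, bottom] in pixels, round what is visible of it).
The state is a dict: "clock": time; "q": joint angles; "qd": joint speeds; "joint_torque": joint torques, N m; "tool_pos": TCP position; "eef_rot": TCP orientation; "contact_force": force on the tool from outside, world axes, zero at the start; "moment": the same for the moment, N m; "opening": opening from 0.0 (shut) to 1.0 (fully open).
Only numpy, scipy, OpenCV 4.12 (cv2) and the standard library are available. Lean on these libraries where they do the work, as an engineer would, in place of code of your own. Each camera call takes 0.05 s, during which the arm holds its last target.

## Task

Fit the blue electrode cartridge into the pocket of the aluminium holder while the holder lies in its cradle: gold contacts toward the window at the front end, pressed down firmly until flush. Then pick the holder up by its black tab and present it to the inspection camera: in the air and level, contacts facing the lens squarely, on the lens axis and 100 mm in front of the glass, touching nothing else. The program finishes while still holding it there, motionless; leave the yellow cartridge, the petri dish and the timer where they are.

Things in the scene. Friction and masses are not known exactly. Their poses are not given: they have to be found in the camera images.
- blue_cart: Blue plug-in cartridge, loose, 40 g, upright on the bench at the start. Block 30 (x) x 34 (y) x 12 mm high; on top a grip rib, 22 long in x, 10 thick in y, from 12 to 34 mm above the underside. Origin: centre of the underside; z up; +x is the face with three gold contacts, which at first points away from the robot within 30 degrees.
- blue_cart_contacts (a point): Middle of the blue cartridge's gold contact face: 15 mm along +x from its origin and 6 mm above its underside.
- yellow_cart: Yellow cartridge of the same shape, also loose on the bench; a spare, to be left alone. Origin: centre of its underside.
- holder: Aluminium holder, loose, 200 g, 100 (x) x 54 (y) x 18 mm, lying in the cradle, underside 6 mm above the bench, front end away from the robot within 25 degrees. Origin: centre of the underside; z up; +x points to the front end, where the pocket is; its 5 mm front wall has a window 20 mm wide. An upright black tab stands at the rear.
- holder_tab (a point): Grip point in the holder's upright black tab: 25 mm behind the holder's origin, 43 mm above its underside. The tab is 26 long in x, 12 thick in y, and rises from 18 to 63 mm above the holder's underside.
- holder_pocket (a point): Middle of the pocket floor: 28 mm in front of the holder's origin, 6 mm above its underside; the blue cartridge's origin lies here when seated. The pocket is 34 (x) x 38 (y) mm and 12 mm deep, open at the top: 2 mm play all round the cartridge, whose block is then flush with the holder's top.
- cradle: Fixed dark steel cradle, 128 (x) x 84 (y) x 6 mm, with low black corner fences up to 15 mm above the bench that keep the holder in place with about 2 mm play at its ends and sides. It does not clamp: the holder lifts straight out. Origin: centre of its underside; +x as the holder's.
- camera: Fixed inspection camera on a post, 70 x 70 mm foot, 223 mm high: white body 56 x 46 x 46 mm with a black lens, its axis level and 200 mm above the bench. Origin: centre of the foot's underside. It looks along its own -x, roughly toward the robot.
- camera_lens (a point): Centre of the lens's front glass, 60 mm in front of the camera's origin, 200 mm up. Axes as the camera's: -x is the viewing direction.
- camera_view (a point): Where the contact face has to be: on the lens axis, 100 mm in front of the glass, 200 mm above the bench. Axes as the camera's: the contacts (holder +x) must point along +x of this frame, toward the lens.
- petri_dish: Clear petri dish, 93 mm across, 15 mm high, loose; leave alone. Origin: centre of its underside.
- timer: White lab timer, 66 x 66 x 19 mm, loose; leave alone. Origin: centre of its underside.
Things that resemble listed ones, but are neither listed nor needed, are in the scene too. What is shaped like the camera but red is not meant.

How it is judged:
On the way:
1. the blue cartridge is in the pocket, flush, contacts toward the window, and pressed down with more than 3 N while the holder lies in the cradle (z of blue_cart in the frame of holder between 0.004 and 0.008 m and x of blue_cart in the frame of holder between 0.0235 and 0.0325 m and y of blue_cart in the frame of holder between -0.0045 and 0.0045 m and x of blue_cart_contacts in the frame of holder above 0.037 m and contact force between blue_cart and holder above 3 N and z of holder in the frame of cradle below 0.01 m and horizontal distance between holder and cradle below 0.008 m), for 0.1 s.
At the end, for the whole second after the job is handed in: Holder gripped in the air, still, touching neither camera nor cradle; cartridge flush within 2 mm; contact face within 20 mm along and 15 mm off the lens axis of the point 100 mm before the glass, facing it within 0.17 rad, level within 0.13 rad; yellow cartridge, dish, timer within 25 mm (z of blue_cart in the frame of holder between 0.004 and 0.008 m and x of blue_cart in the frame of holder between 0.0235 and 0.0325 m and y of blue_cart in the frame of holder between -0.0045 and 0.0045 m and x of blue_cart_contacts in the frame of holder above 0.037 m and x of blue_cart_contacts in the frame of camera_view between -0.02 and 0.02 m and y of blue_cart_contacts in the frame of camera_view between -0.015 and 0.015 m and z of blue_cart_contacts in the frame of camera_view between -0.015 and 0.015 m and x of holder_tab in the frame of camera_view below -0.04 m and angle between the x axis of holder and the x axis of camera, either way round below 0.17 rad and angle between holder's own z axis and vertical below 0.13 rad and contact force between the fingers and holder above 1 N and contact force between holder and camera below 0.1 N and contact force between holder and cradle below 0.1 N and linear speed of holder below 0.03 m/s and angular speed of holder below 1 rad/s and distance of each of yellow_cart, petri_dish, timer from where it was at the start of the episode below 0.025 m); the arm keeps its last pose, push and grip.
It fails at once if the yellow cartridge is moved by more than 25 mm (distance of yellow_cart from where it was at the start of the episode above 0.025 m).
It fails at once if the petri dish is moved by more than 25 mm (distance of petri_dish from where it was at the start of the episode above 0.025 m).
It fails at once if the timer is moved by more than 25 mm (distance of timer from where it was at the start of the episode above 0.025 m).
It also fails if it takes over 54 s, if anything falls off the work surface, if the arm or the gripper's body presses on something with over 40 N, if the wrist force passes 120 N, or if a joint passes its speed limit or range.

## Working session

There is one attempt and no reset: what is moved stays moved. The work goes in short steps, Python scripts to look and compute and a tool call to move; the robot and the scene stay as the last step left them, time stands still between calls to the robot, and variables do not carry over. Pictures are saved under pics/ and viewed, and the job is handed in when it is done.

Besides the shell and the picture viewer there is one more tool, called in YAML: its name, and indented under it one key for each argument. send_rows: Moves the arm, as the interface text tells. Its arguments: {"type":"object","properties":{"series":{"type":"array","items":{"type":"object","properties":{"grip":{"type":"number"},"dx":{"type":"number"},"dy":{"type":"number"},"dz":{"type":"number"},"turn":{"type":"number"}}}},"force":{"type":"number"}},"required":["series"]}

```bash
ls; mkdir -p pics
python3 - <<'E'
from plant import *
import cv2,pickle
s=get_state();print({k:s[k] for k in ['clock','tool_pos','eef_rot','opening','contact_force']})
for n in ['scene','side','wrist']:
    p=snapshot(n);cv2.imwrite(f'pics/{n}0.png',p['img'][:,:,::-1]);pickle.dump(p,open(f'{n}0.pkl','wb'))
    print(n,p['fov_y'],p['cx'],p['cy'],p['R'],p['t'])
E
```

```text
pics
{'clock': 0.0, 'tool_pos': array([0.13861402, 0.6088025 , 0.23793653]), 'eef_rot': array([ 1.11624436e-01,  9.93750060e-01, -8.95752734e-04, -2.71141834e-05]), 'opening': 1.0018362294124898, 'contact_force': array([ 0.05642961,  0.02847108, -0.05139578])}
scene 51.33251347955897 323.5688296248565 235.22820026323348 [[-0.63720523 -0.7706617  -0.00707387]
 [-0.45117782  0.38045672 -0.80727397]
 [ 0.62482643 -0.51120762 -0.59013448]] [0.39394267 0.3102166  0.73359199]
side 42.00697343756869 313.8135936490764 250.04040403049575 [[-0.97139036 -0.23699634 -0.01528106]
 [-0.14423618  0.6398593  -0.75483508]
 [ 0.18867088 -0.73103543 -0.6557366 ]] [0.5722436  0.12283253 1.3529595 ]
wrist 66.3358455487397 321.9819468626297 241.98948073031787 [[ 2.21384416e-01  9.75186163e-01 -9.41707065e-04]
 [ 9.39468005e-01 -2.13016607e-01  2.68372490e-01]
 [ 2.61512539e-01 -6.02981906e-02 -9.63314756e-01]] [-0.62462965 -0.03696447  0.38966712]
```

View pics/scene0.png

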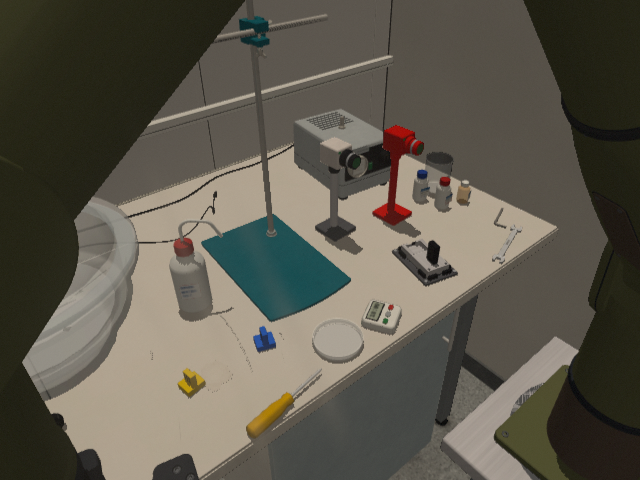

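View pics/side0.png

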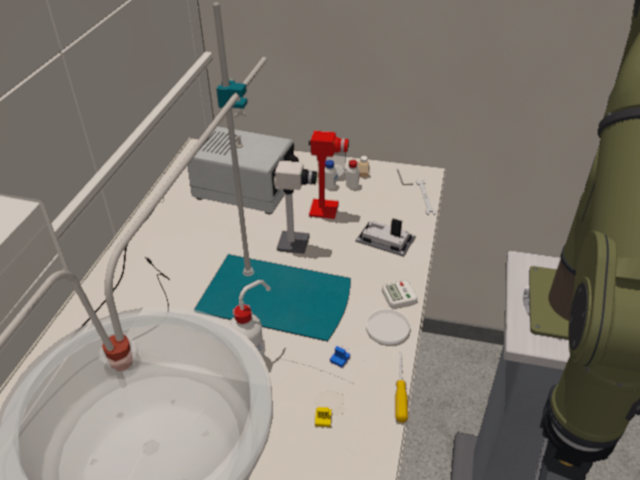

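View pics/wrist0.png

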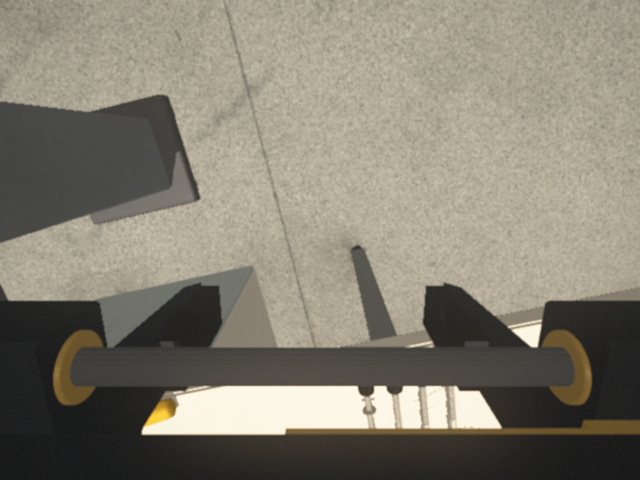

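The scene view shows the blue cartridge at (265,340), yellow at (192,380), holder in its cradle at (427,258), white camera at (337,150) with foot at (335,228), dish at (338,340) and timer at (381,316). The look-alike is the red camera at (400,140). Next I'll measure positions.

```bash
cat > h.py <<'E'
import numpy as np,cv2,pickle
from plant import *
def cloud(p):
    f=240/np.tan(np.radians(p['fov_y'])/2)
    v,u=np.mgrid[:480,:640]; d=p['depth']
    P=np.stack([(u-p['cx'])/f*d,(v-p['cy'])/f*d,d],-1)
    W=(P-p['t'])@p['R']
    W[d==0]=np.nan
    return W
def proj(p,X):
    f=240/np.tan(np.radians(p['fov_y'])/2)
    c=np.asarray(X)@np.asarray(p['R']).T+p['t']
    return np.stack([c[...,0]/c[...,2]*f+p['cx'],c[...,1]/c[...,2]*f+p['cy']],-1)
def look(p,name,tag=None,n=2):
    W=cloud(p);out=[]
    for r in regions_of(p,name)[:n]:
        m=r['pixels']&np.isfinite(W[...,0]);X=W[m]
        if len(X)<5: print(name,'few',r['extent']);continue
        print(tag,name,round(r['score'],2),[int(e) for e in r['extent']],'n',m.sum(),'med',np.round(np.median(X,0),4),'lo',np.round(np.percentile(X,2,0),4),'hi',np.round(np.percentile(X,98,0),4))
        out.append((r,X))
    return out
E
python3 - <<'E'
from h import *
for n in ['scene','side']:
    p=snapshot(n); pickle.dump(p,open(f'{n}0.pkl','wb'))
    print(n,'cam at',-p['R'].T@p['t'])
    R={}
    for t in ['blue_cart','yellow_cart','holder','cradle','camera','petri_dish','timer']:
        R[t]=look(p,t,n)
    pickle.dump(R,open(f'{n}R.pkl','wb'))
E
```

```text
scene cam at [-0.06738249  0.56059035  0.68613441]
scene blue_cart 0.8 [253, 326, 276, 351] n 347 med [0.4657 0.2617 0.0123] lo [0.4547 0.2424 0.0023] hi [0.4874 0.2766 0.0349]
scene blue_cart 0.4 [401, 239, 444, 272] n 988 med [ 0.4259 -0.1226  0.0235] lo [ 0.3914 -0.1629  0.01  ] hi [ 0.4911 -0.0997  0.0686]
scene yellow_cart 0.74 [176, 369, 202, 394] n 429 med [0.467  0.4046 0.0125] lo [0.4578 0.3858 0.0028] hi [0.4856 0.4186 0.035 ]
scene holder 0.58 [400, 236, 448, 274] n 1043 med [ 0.4252 -0.1224  0.0234] lo [ 0.3911 -0.1629  0.0092] hi [ 0.4907 -0.0982  0.0688]
scene cradle 0.83 [395, 242, 456, 286] n 663 med [ 0.4099 -0.1045  0.0064] lo [ 0.3748 -0.1573  0.0004] hi [ 0.5047 -0.0815  0.0165]
scene camera 0.88 [372, 125, 421, 226] n 1835 med [ 0.6113 -0.2061  0.1705] lo [ 0.5562 -0.2434  0.0047] hi [ 0.6447 -0.1811  0.2239]
scene camera 0.61 [314, 139, 362, 240] n 1989 med [ 0.6527 -0.0595  0.1634] lo [ 0.5986 -0.0967  0.0048] hi [ 0.6834 -0.0338  0.2239]
scene petri_dish 0.77 [309, 313, 365, 362] n 1803 med [0.3873 0.1585 0.0148] lo [0.3473 0.1135 0.0051] hi [0.4329 0.1994 0.0
[... 378 characters left out ...]
219] lo [ 0.3931 -0.1648  0.0053] hi [ 0.4895 -0.0972  0.0671]
side cradle 0.64 [351, 218, 414, 259] n 587 med [ 0.4382 -0.1049  0.0057] lo [ 0.3765 -0.1775 -0.0029] hi [ 0.5089 -0.0811  0.0189]
side camera 0.95 [309, 129, 349, 222] n 1697 med [ 0.6146 -0.2041  0.1592] lo [ 0.5608 -0.3037 -0.001 ] hi [ 0.6483 -0.179   0.2236]
side camera 0.68 [378, 281, 416, 310] n 733 med [0.3815 0.0651 0.0155] lo [0.3467 0.0234 0.0006] hi [0.417  0.0937 0.0203]
side petri_dish 0.85 [365, 310, 409, 347] n 1314 med [0.392  0.1611 0.0138] lo [0.3505 0.1131 0.0017] hi [0.4341 0.2003 0.0179]
side timer 0.77 [379, 280, 415, 310] n 681 med [0.3832 0.0641 0.0158] lo [0.3489 0.0238 0.0031] hi [0.4169 0.0936 0.0203]
```

Run:
```python
from h import *
from scipy.spatial.transform import Rotation as Ro
p=pickle.load(open('wrist0.pkl','rb'));s=get_state()
T=Ro.from_quat(s['eef_rot']).as_matrix();print('tool axes cols\n',T.round(3))
c=-p['R'].T@p['t'];print('cam in tool',T.T@(c-s['tool_pos']),'axis',T.T@p['R'][2],'right',T.T@p['R'][0])
print('TCP px',proj(p,s['tool_pos']))
pts={'blue':([],),'yel':([],)}
W={n:(cloud(pickle.load(open(f'{n}0.pkl','rb')))) for n in ['scene','side']}
for nm in ['blue_cart','yellow_cart','camera','holder','cradle','timer']:
  for n in ['scene','side']:
    R=pickle.load(open(f'{n}R.pkl','rb'))
    for r,X in R[nm][:2]:
      for lo,hi in ([(.014,.04)] if 'cart' in nm else [(.19,.23),(.003,.02)] if nm=='camera' else [(.035,.08),(.02,.03)] if nm=='holder' else [(.002,.2)]):
        Y=X[(X[:,2]>lo)&(X[:,2]<hi)]
        if len(Y)<6: continue
        print(nm,n,(lo,hi),len(Y),cv2.minAreaRect((Y[:,:2]*1000).astype(np.float32)))
for n in ['scene','side']:
    im=cv2.imread(f'pics/{n}0.png')
    a={'scene':[(225,300,310,370),(380,225,470,295),(300,120,440,250)],'side':[(300,330,380,390),(340,205,425,265),(260,120,360,260)]}[n]
    for i,(x0,y0,x1,y1) in enumerate(a): cv2.imwrite(f'pics/c_{n}{i}.png',cv2.resize(im[y0:y1,x0:x1],None,fx=4.,fy=4.,interpolation=2))
```

```text
tool axes cols
 [[-0.975  0.222  0.   ]
 [ 0.222  0.975  0.   ]
 [-0.     0.    -1.   ]]
cam in tool [ 6.92890602e-02 -4.49089694e-05 -1.45950211e-01] axis [-2.68370425e-01 -8.70483456e-04  9.63315399e-01] right [4.80778198e-04 9.99999346e-01 1.03757247e-03]
TCP px [322.35800929 305.60524045]
blue_cart scene (0.014, 0.04) 113 ((473.0591125488281, 261.37066650390625), (27.53564453125, 24.976905822753906), 77.00650024414062)
blue_cart scene (0.014, 0.04) 674 ((441.9580078125, -132.4247589111328), (57.53035354614258, 102.07595825195312), 75.42079162597656)
blue_cart side (0.014, 0.04) 117 ((472.31304931640625, 263.9766845703125), (19.855669021606445, 27.238351821899414), 77.58042907714844)
yellow_cart scene (0.014, 0.04) 152 ((472.01434326171875, 406.78607177734375), (22.563770294189453, 22.16877555847168), 6.746166706085205)
yellow_cart side (0.014, 0.04) 134 ((472.02911376953125, 404.9576110839844), (20.926246643066406, 25.999940872192383), 88.6597671508789)
camera scene (0.19, 0.23) 803 ((599.0052490234375, -214.140625), (92.14176177978516, 49.707881927490234), 5.893459796905518)
cam
[... 1006 characters left out ...]
48242, 102.04804229736328), 75.73461151123047)
holder side (0.035, 0.08) 149 ((418.79473876953125, -123.75872039794922), (20.649194717407227, 26.722919464111328), 68.6285400390625)
holder side (0.02, 0.03) 382 ((442.305908203125, -131.07241821289062), (60.463523864746094, 100.10916137695312), 78.35067749023438)
cradle scene (0.002, 0.2) 624 ((441.3196716308594, -132.3681182861328), (84.91925811767578, 129.36651611328125), 76.64778137207031)
cradle side (0.002, 0.2) 488 ((444.7162170410156, -130.34109497070312), (88.64898681640625, 132.0609893798828), 77.50910949707031)
timer side (0.002, 0.2) 673 ((383.2048645019531, 57.58155059814453), (64.94970703125, 68.60420227050781), 25.57086753845215)
```

View pics/c_scene2.png

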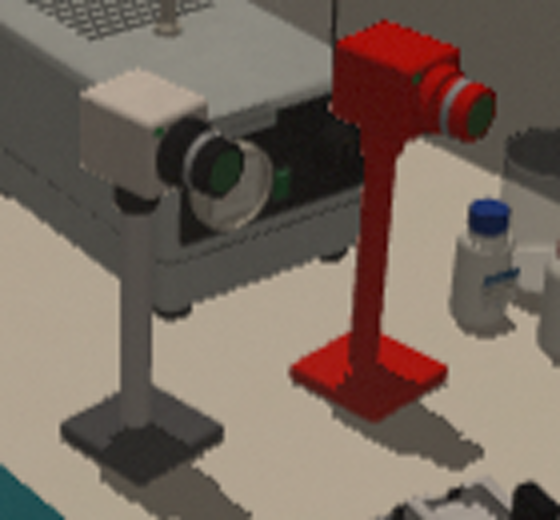

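View pics/c_scene0.png

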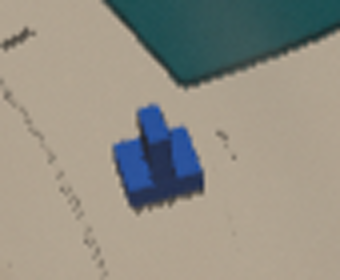

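View pics/c_scene1.png

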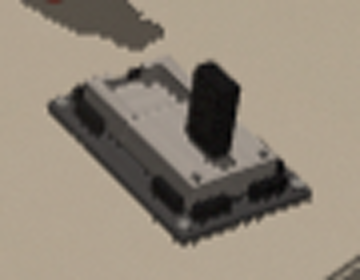

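The target camera is the white one at (335,150), with foot (0.656,-0.067) and yaw about +3°. The red one at (400,140) is rejected. The blue cartridge at (265,340) is the only blue one. The holder, at (0.442,-0.133) with yaw about -14°, has its tab where the description puts it. I'll move over the blue cartridge for a close look.

send_rows:
  series:
    - {"dx": -20,"dy": -14,"grip": 1}
    - {"dx": -33,"dy": -23,"dz": 5}
    - {"dx": -33,"dy": -23,"dz": 5}
    - {"dx": -33,"dy": -23,"dz": 5}
    - {"dx": -33,"dy": -23,"dz": 5}
    - {"dx": -33,"dy": -23,"dz": 5}
    - {"dx": -33,"dy": -23,"dz": 5}
    - {"dx": -33,"dy": -23,"dz": 5}
    - {"dx": -33,"dy": -23,"dz": 5}
    - {"dx": -33,"dy": -23,"dz": 5}
    - {"dx": -33,"dy": -23,"dz": 5}
    - {"dx": -30,"dy": -25,"dz": 5}
    - {"dx": 0}
    - {"dx": 0}

```text
schema error: expected keys grip, dx, dy, dz, turn
```

```bash
cat >> h.py <<'E'
from scipy.spatial.transform import Rotation as Ro
def tool():
    s=get_state();return s['tool_pos'],Ro.from_quat(s['eef_rot']).as_matrix(),s
def go(target,yaw=None):
    "yaw: desired direction of -tool x"
    P,T,s=tool();d=T.T@(np.asarray(target)-P)*1000
    y=np.arctan2(-T[1,0],-T[0,0])
    print('at',P.round(4),'yaw',np.degrees(y).round(2),'tilt',np.degrees(np.arccos(-T[2,2])).round(2),'shift (before turning)',d.round(1),'turn',None if yaw is None else round(-(yaw-y),4),'F',s['contact_force'].round(1),'open',round(s['opening'],3),'t',s['clock'])
E
python3 - <<'E'
from h import *
go([.47,.262,.16])
p=snapshot('wrist');cv2.imwrite('pics/w1.png',p['img'][:,:,::-1]);pickle.dump(p,open('w1.pkl','wb'))
W=cloud(p)
for r,X in look(p,'blue_cart','w'):
    for lo,hi in [(.009,.015),(.028,.04)]:
        Y=X[(X[:,2]>lo)&(X[:,2]<hi)]
        if len(Y)>6: print((lo,hi),len(Y),cv2.minAreaRect((Y[:,:2]*1000).astype(np.float32)))
E
```

```text
at [0.1387 0.6094 0.2388] yaw -12.82 tilt 0.01 shift (before turning) [-400.1 -265.3   78.7] turn None F [ 0.   1.  -0.2] open 1.002 t 0.95
```

View pics/w1.png

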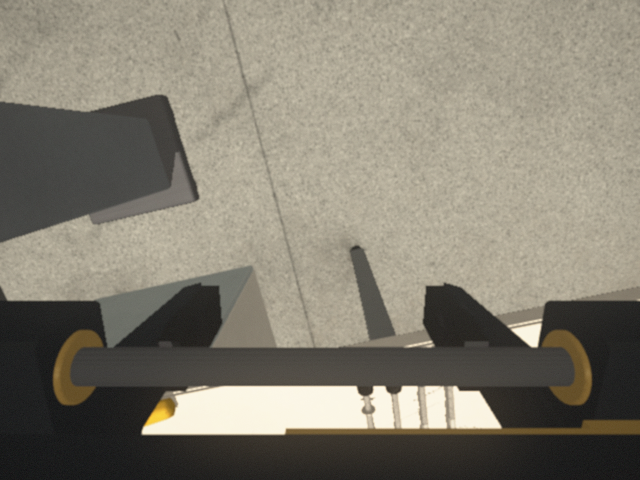

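The call was refused because every row needs all five keys, so the arm hasn't moved.

send_rows:
  series:
    - {"dx": -20,"dy": -14,"dz": 0,"turn": 0,"grip": 1}
    - {"dx": -33,"dy": -23,"dz": 5,"turn": 0,"grip": 1}
    - {"dx": -33,"dy": -23,"dz": 5,"turn": 0,"grip": 1}
    - {"dx": -33,"dy": -23,"dz": 5,"turn": 0,"grip": 1}
    - {"dx": -33,"dy": -23,"dz": 5,"turn": 0,"grip": 1}
    - {"dx": -33,"dy": -23,"dz": 5,"turn": 0,"grip": 1}
    - {"dx": -33,"dy": -23,"dz": 5,"turn": 0,"grip": 1}
    - {"dx": -33,"dy": -23,"dz": 5,"turn": 0,"grip": 1}
    - {"dx": -33,"dy": -23,"dz": 5,"turn": 0,"grip": 1}
    - {"dx": -33,"dy": -23,"dz": 5,"turn": 0,"grip": 1}
    - {"dx": -33,"dy": -23,"dz": 5,"turn": 0,"grip": 1}
    - {"dx": -30,"dy": -25,"dz": 5,"turn": 0,"grip": 1}
    - {"dx": 0,"dy": 0,"dz": 0,"turn": 0,"grip": 1}
    - {"dx": 0,"dy": 0,"dz": 0,"turn": 0,"grip": 1}

```text
clock: 2.45
tool_pos: [0.4501, 0.2621, 0.1837]
eef_rot: [0.113, 0.994, 0.0, 0.0]
contact_force: [-0.7, -0.2, -0.1]
opening: 1.0
```

Run:
```python
from h import *
go([.47,.262,.16])
p=snapshot('wrist');cv2.imwrite('pics/w2.png',p['img'][:,:,::-1]);pickle.dump(p,open('w2.pkl','wb'))
for r,X in look(p,'blue_cart','w'):
    for lo,hi in [(.009,.015),(.028,.04)]:
        Y=X[(X[:,2]>lo)&(X[:,2]<hi)]
        if len(Y)>6: print((lo,hi),len(Y),cv2.minAreaRect((Y[:,:2]*1000).astype(np.float32)))
```

```text
at [0.4501 0.2621 0.1837] yaw -12.97 tilt 0.01 shift (before turning) [-19.4   4.4  23.7] turn None F [-0.7 -0.2 -0.1] open 1.0 t 2.45
w blue_cart 0.86 [304, 224, 345, 264] n 1305 med [0.4684 0.2596 0.0127] lo [0.4541 0.2413 0.004 ] hi [0.4874 0.2764 0.0354]
w blue_cart 0.74 [129, 127, 240, 239] n 9517 med [0.3891 0.1572 0.0155] lo [0.3494 0.1146 0.011 ] hi [0.4317 0.1992 0.017 ]
(0.009, 0.015) 879 ((471.6247253417969, 258.6615905761719), (33.875553131103516, 30.53628921508789), 70.45496368408203)
(0.028, 0.04) 308 ((471.5133972167969, 258.6532897949219), (10.507284164428711, 21.646697998046875), 69.28968811035156)
(0.009, 0.015) 2361 ((391.0403747558594, 155.41574096679688), (92.52767944335938, 91.72834777832031), 77.81684112548828)
```

View pics/w2.png

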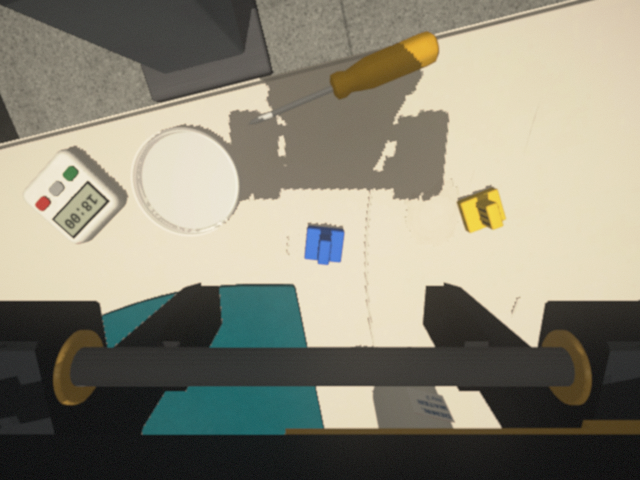

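Blue cartridge at pixel (324,244): world (0.4716,0.2587), block 34x30.5 mm, rib 10.5x21.6 mm, yaw about -20°. Sizes and heights all match. I'll align above it.

send_rows:
  series:
    - {"dx": -11,"dy": 1,"dz": 25,"turn": 0,"grip": 1}
    - {"dx": -10.7,"dy": 0.5,"dz": 35,"turn": 0,"grip": 1}
    - {"dx": 0,"dy": 0,"dz": 35,"turn": 0.06,"grip": 1}
    - {"dx": 0,"dy": 0,"dz": 28,"turn": 0.062,"grip": 1}
    - {"dx": 0,"dy": 0,"dz": 0,"turn": 0,"grip": 1}

```text
clock: 3.05
tool_pos: [0.468, 0.2603, 0.058]
eef_rot: [0.17, 0.985, -0.002, -0.002]
contact_force: [-0.6, -0.2, 0.3]
opening: 1.001
```

Run:
```python
from h import *
p=snapshot('wrist');cv2.imwrite('pics/w3.png',p['img'][:,:,::-1])
go([.4716,.2587,.015],np.radians(-20))
for r,X in look(p,'blue_cart','w',1):
    for lo,hi in [(.009,.015),(.028,.04)]:
        Y=X[(X[:,2]>lo)&(X[:,2]<hi)]
        if len(Y)>6: print((lo,hi),len(Y),cv2.minAreaRect((Y[:,:2]*1000).astype(np.float32)))
```

```text
at [0.4692 0.2607 0.0598] yaw -19.57 tilt 0.17 shift (before turning) [-3.  -0.9 44.8] turn 0.0076 F [ 0.2 -0.1  0.1] open 1.0 t 3.1
w blue_cart 0.97 [290, 244, 352, 316] n 3575 med [0.4687 0.2603 0.0128] lo [0.4545 0.2417 0.0011] hi [0.4886 0.2763 0.0353]
(0.009, 0.015) 2263 ((471.85400390625, 258.64654541015625), (33.60959243774414, 30.293041229248047), 71.25884246826172)
(0.028, 0.04) 892 ((471.70654296875, 258.6139221191406), (10.344075202941895, 22.423728942871094), 70.77818298339844)
```

View pics/w3.png

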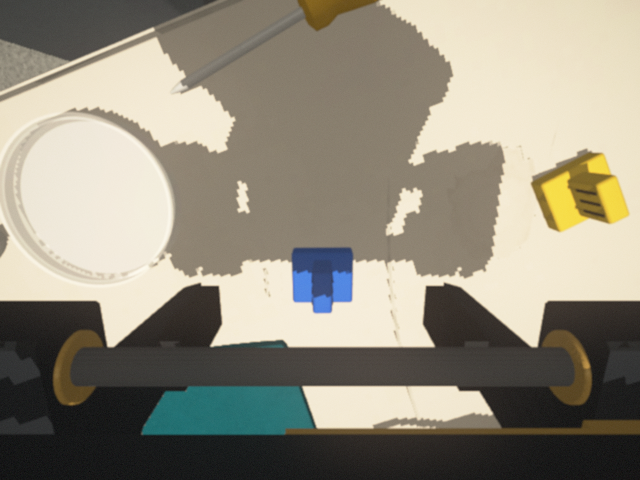

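Cartridge at (322,280), centred between the fingers. Refined pose is (0.4718,0.2586), yaw about -19°, which agrees with the first measurement. Descending to grip the rib above the block.

send_rows:
  force: 25
  series:
    - {"dx": -2.5,"dy": -1,"dz": 20,"turn": -0.01,"grip": 1}
    - {"dx": 0,"dy": 0,"dz": 20,"turn": 0,"grip": 1}
    - {"dx": 0,"dy": 0,"dz": 4,"turn": 0,"grip": 0.5}
    - {"dx": 0,"dy": 0,"dz": 0,"turn": 0,"grip": 0.3}
    - {"dx": 0,"dy": 0,"dz": 0,"turn": 0,"grip": 0}
    - {"dx": 0,"dy": 0,"dz": 0,"turn": 0,"grip": 0}
    - {"dx": 0,"dy": 0,"dz": 0,"turn": 0,"grip": 0}
    - {"dx": 0,"dy": 0,"dz": 0,"turn": 0,"grip": 0}
    - {"dx": 0,"dy": 0,"dz": 0,"turn": 0,"grip": 0}

```text
clock: 4.05
tool_pos: [0.4731, 0.2577, 0.0169]
eef_rot: [0.167, 0.986, 0.0, 0.0]
contact_force: [-0.6, 0.3, -0.2]
opening: 0.39
```

Run:
```python
from h import *
p=snapshot('wrist');cv2.imwrite('pics/w4.png',p['img'][:,:,::-1])
go([.4716,.2587,.15],np.radians(-20))
for r,X in look(p,'blue_cart','w',1):
    for lo,hi in [(.009,.015),(.028,.04)]:
        Y=X[(X[:,2]>lo)&(X[:,2]<hi)]
        if len(Y)>6: print((lo,hi),len(Y),cv2.minAreaRect((Y[:,:2]*1000).astype(np.float32)))
```

```text
at [0.4731 0.2577 0.0168] yaw -19.24 tilt 0.01 shift (before turning) [   1.7    0.4 -133.2] turn 0.0133 F [ 0.5 -0.1 -0.2] open 0.341 t 4.1
w blue_cart 0.65 [284, 261, 362, 345] n 5384 med [0.4676 0.2605 0.0129] lo [0.4546 0.2424 0.0053] hi [0.4872 0.2764 0.0353]
(0.009, 0.015) 3359 ((471.8706970214844, 259.0658874511719), (33.70353317260742, 30.258949279785156), 71.24552154541016)
(0.028, 0.04) 1442 ((471.72418212890625, 258.8428955078125), (10.797645568847656, 22.295257568359375), 71.1532974243164)
```

View pics/w4.png

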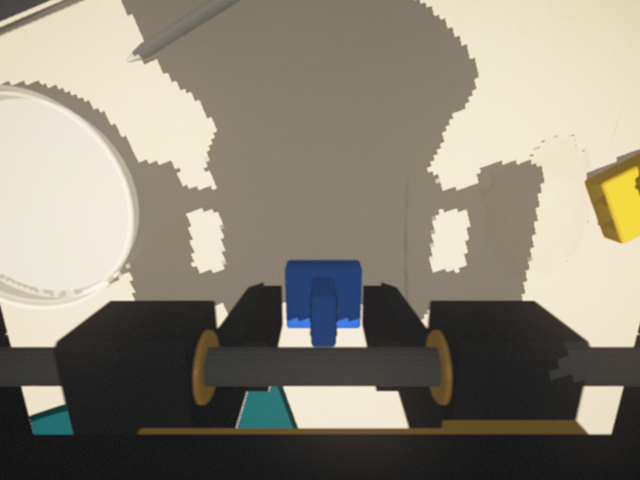

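The fingers are still closing around the rib at (322,310). I'll finish closing and then lift.

send_rows:
  force: 25
  series:
    - {"dx": 1,"dy": 0,"dz": 1.5,"turn": 0,"grip": 0}
    - {"dx": 0,"dy": 0,"dz": 0,"turn": 0,"grip": 0}
    - {"dx": 0,"dy": 0,"dz": 0,"turn": 0,"grip": 0}
    - {"dx": 0,"dy": 0,"dz": 0,"turn": 0,"grip": 0}
    - {"dx": 0,"dy": 0,"dz": 0,"turn": 0,"grip": 0}
    - {"dx": 0,"dy": 0,"dz": -20,"turn": 0,"grip": 0}
    - {"dx": 0,"dy": 0,"dz": -40,"turn": 0,"grip": 0}
    - {"dx": 0,"dy": 0,"dz": -40,"turn": 0,"grip": 0}
    - {"dx": 0,"dy": 0,"dz": -20,"turn": 0,"grip": 0}
    - {"dx": 0,"dy": 0,"dz": 0,"turn": 0,"grip": 0}

```text
clock: 5.15
tool_pos: [0.4738, 0.2589, 0.138]
eef_rot: [0.167, 0.986, 0.002, 0.002]
contact_force: [-0.0, 0.2, -0.2]
opening: 0.114
```

Run:
```python
from h import *
p=snapshot('wrist');cv2.imwrite('pics/w5.png',p['img'][:,:,::-1])
P,T,s=tool()
for r,X in look(p,'blue_cart','w',1):
    Y=(X-P)@T; print('tool frame lo',np.percentile(Y,2,0).round(4),'hi',np.percentile(Y,98,0).round(4))
    Z=Y[(Y[:,2]>-.001)&(Y[:,2]<.006)]
    print(len(Z),cv2.minAreaRect((Z[:,:2]*1000).astype(np.float32)))
# target holder pocket
h=np.array([.4418,-.133]);
go([.442+.028*.97,-.133-.028*.24,.15],np.radians(-14))
```

```text
w blue_cart 0.63 [280, 263, 360, 346] n 3069 med [0.4643 0.2609 0.1394] lo [0.4555 0.2491 0.1264] hi [0.4805 0.2776 0.1585]
tool frame lo [-0.0077 -0.0142 -0.0222] hi [0.0143 0.0161 0.0098]
1221 ((11.222700119018555, 1.0840911865234375), (33.82105255126953, 6.880261421203613), 89.72756958007812)
at [0.472  0.2578 0.1351] yaw -19.25 tilt 0.01 shift (before turning) [-128.4 -376.2  -14.9] turn -0.0916 F [-0.2  0.2 -0.9] open 0.114 t 5.25
```

View pics/w5.png

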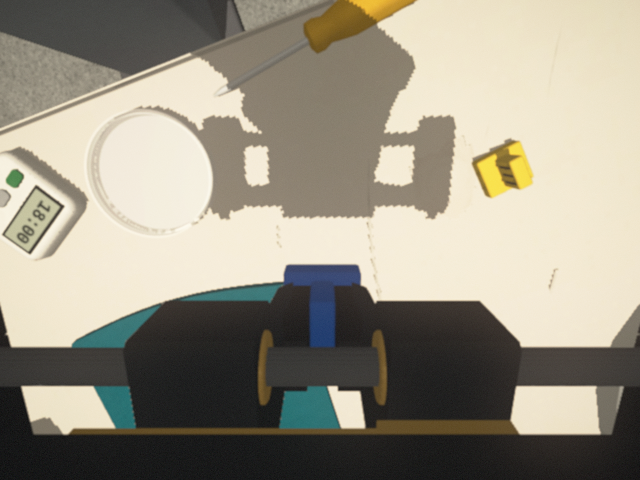

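The cartridge is gripped: opening 0.114, about 10 mm, and it rose with the tool. Next I'll move to the left of the holder for a clear wrist view.

send_rows:
  series:
    - {"dx": 0,"dy": 0,"dz": -25,"turn": -0.046,"grip": 0}
    - {"dx": 0,"dy": 0,"dz": -30,"turn": -0.046,"grip": 0}
    - {"dx": -5,"dy": -20,"dz": 0,"turn": 0,"grip": 0}
    - {"dx": -10,"dy": -40,"dz": 0,"turn": 0,"grip": 0}
    - {"dx": -10,"dy": -40,"dz": 0,"turn": 0,"grip": 0}
    - {"dx": -10,"dy": -40,"dz": 0,"turn": 0,"grip": 0}
    - {"dx": -10,"dy": -40,"dz": 0,"turn": 0,"grip": 0}
    - {"dx": -10,"dy": -40,"dz": 0,"turn": 0,"grip": 0}
    - {"dx": -9,"dy": -32,"dz": 0,"turn": 0,"grip": 0}
    - {"dx": -4,"dy": -18,"dz": 0,"turn": 0,"grip": 0}
    - {"dx": 0,"dy": 0,"dz": 0,"turn": 0,"grip": 0}
    - {"dx": 0,"dy": 0,"dz": 0,"turn": 0,"grip": 0}

```text
clock: 6.45
tool_pos: [0.4724, -0.0198, 0.1892]
eef_rot: [0.122, 0.993, 0.0, -0.001]
contact_force: [-0.2, -0.6, -0.4]
opening: 0.11
```

Run:
```python
from h import *
p=snapshot('wrist');cv2.imwrite('pics/w6.png',p['img'][:,:,::-1]);pickle.dump(p,open('w6.pkl','wb'))
go([.442+.028*.97,-.133-.028*.24,.19],np.radians(-14))
for n in ['holder','cradle']:
  for r,X in look(p,n,'w',2):
    for lo,hi in [(.02,.028),(.05,.08)]:
        Y=X[(X[:,2]>lo)&(X[:,2]<hi)]
        if len(Y)>6: print((lo,hi),len(Y),cv2.minAreaRect((Y[:,:2]*1000).astype(np.float32)))
```

```text
at [ 0.4726 -0.019   0.1894] yaw -13.87 tilt 0.1 shift (before turning) [ -25.6 -118.1   -0.7] turn 0.0022 F [0.5 0.1 0.1] open 0.107 t 6.5
w holder 0.64 [151, 160, 228, 276] n 7407 med [ 0.4371 -0.1245  0.0243] lo [ 0.3924 -0.1624  0.0112] hi [ 0.4884 -0.0985  0.0698]
w holder 0.34 [282, 265, 362, 345] n 3087 med [ 0.4624 -0.0182  0.1918] lo [ 0.4549 -0.0314  0.1781] hi [ 0.4793 -0.0019  0.2097]
(0.02, 0.028) 4186 ((440.9026184082031, -132.70864868164062), (54.37773132324219, 99.0999755859375), 76.39209747314453)
(0.05, 0.08) 929 ((417.0716857910156, -126.39887237548828), (12.88017463684082, 26.182193756103516), 76.5572509765625)
w cradle 0.95 [137, 145, 244, 281] n 4867 med [ 0.4264 -0.1099  0.0068] lo [ 0.3747 -0.1796  0.0045] hi [ 0.5046 -0.0823  0.0165]
(0.02, 0.028) 23 ((428.1706848144531, -156.79757690429688), (1.699415683746338, 85.5665512084961), 76.4880142211914)
```

View pics/w6.png

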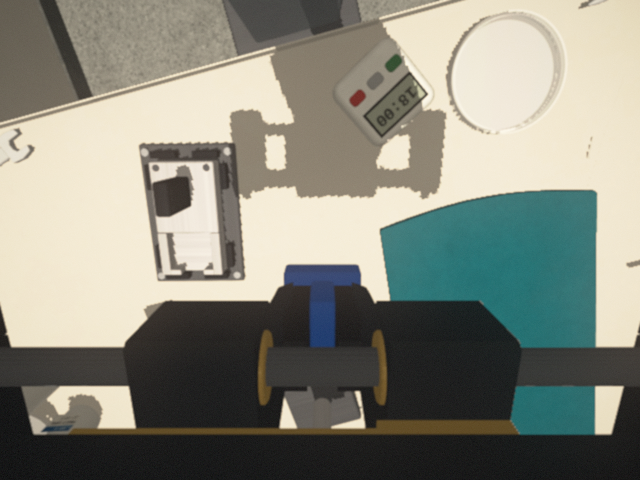

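The holder at (190,215) measures (0.4409,-0.1327) with yaw -13.5° and size 99x54. The tab lies where it should, and the pocket at (193,258) is toward the front and empty. Pocket in world is about (0.4685,-0.139). Moving above it.

send_rows:
  series:
    - {"dx": -4,"dy": -18,"dz": 0,"turn": 0,"grip": 0}
    - {"dx": -9,"dy": -40,"dz": 0,"turn": -0.006,"grip": 0}
    - {"dx": -8.4,"dy": -40,"dz": 0,"turn": 0,"grip": 0}
    - {"dx": -4,"dy": -19.7,"dz": 10,"turn": 0,"grip": 0}
    - {"dx": 0,"dy": 0,"dz": 35,"turn": 0,"grip": 0}
    - {"dx": 0,"dy": 0,"dz": 40,"turn": 0,"grip": 0}
    - {"dx": 0,"dy": 0,"dz": 24,"turn": 0,"grip": 0}
    - {"dx": 0,"dy": 0,"dz": 0,"turn": 0,"grip": 0}
    - {"dx": 0,"dy": 0,"dz": 0,"turn": 0,"grip": 0}

```text
clock: 7.5
tool_pos: [0.4699, -0.1397, 0.0814]
eef_rot: [0.118, 0.993, 0.0, -0.0]
contact_force: [-0.8, 0.4, -0.3]
opening: 0.114
```

Run:
```python
from h import *
p=snapshot('wrist');cv2.imwrite('pics/w7.png',p['img'][:,:,::-1]);q=snapshot('scene');cv2.imwrite('pics/s7.png',q['img'][:,:,::-1])
q=snapshot('side');cv2.imwrite('pics/d7.png',cv2.resize(q['img'][180:280,300:450,::-1],None,fx=4,fy=4))
go([.469,-.1393,.03],np.radians(-13.5))
P,T,s=tool();W=cloud(p)
for r,X in look(p,'blue_cart','w',1):
    Y=(X-P)@T; print('tool frame lo',np.percentile(Y,1,0).round(4),'hi',np.percentile(Y,99,0).round(4))
    for a,b in[(-.001,.006),(-.025,-.016)]:
        Z=Y[(Y[:,2]>a)&(Y[:,2]<b)]
        print(len(Z),cv2.minAreaRect((Z[:,:2]*1000).astype(np.float32)))
for r,X in look(p,'holder','w',2):
    for lo,hi in [(.02,.028),(.05,.072)]:
        Y=X[(X[:,2]>lo)&(X[:,2]<hi)]
        if len(Y)>6: print((lo,hi),len(Y),cv2.minAreaRect((Y[:,:2]*1000).astype(np.float32)))
```

```text
at [ 0.4706 -0.1406  0.0825] yaw -13.6 tilt 0.15 shift (before turning) [ 2.   0.9 52.5] turn -0.0017 F [ 0.1  0.1 -0.6] open 0.112 t 7.65
w blue_cart 0.58 [284, 266, 360, 349] n 3090 med [ 0.4598 -0.1381  0.0847] lo [ 0.4525 -0.1513  0.0699] hi [ 0.4771 -0.1218  0.1019]
tool frame lo [-0.0069 -0.0149 -0.0196] hi [0.0161 0.0166 0.0132]
1106 ((12.770230293273926, 0.5806198120117188), (33.34273910522461, 7.24880838394165), 89.77130126953125)
1219 ((2.2648239135742188, 0.9168310165405273), (9.829254150390625, 20.137563705444336), 89.76322174072266)
w holder 0.79 [271, 120, 374, 288] n 14019 med [ 0.4273 -0.1295  0.0246] lo [ 0.3926 -0.1618  0.0119] hi [ 0.4744 -0.1012  0.0702]
(0.02, 0.028) 10210 ((438.626953125, -132.47653198242188), (54.20810317993164, 93.84062957763672), 76.47105407714844)
(0.05, 0.072) 1757 ((431.477783203125, -127.57161712646484), (16.237749099731445, 55.858638763427734), 88.35929107666016)
```

View pics/w7.png

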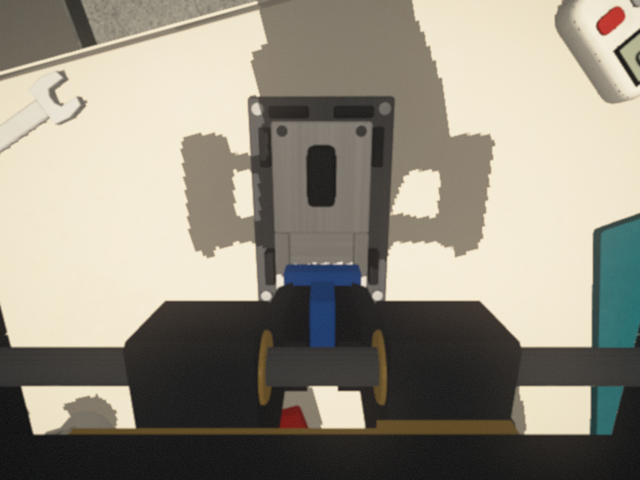

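View pics/d7.png

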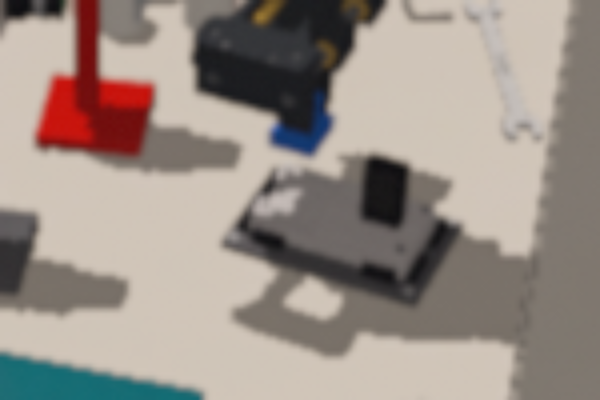

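View pics/s7.png

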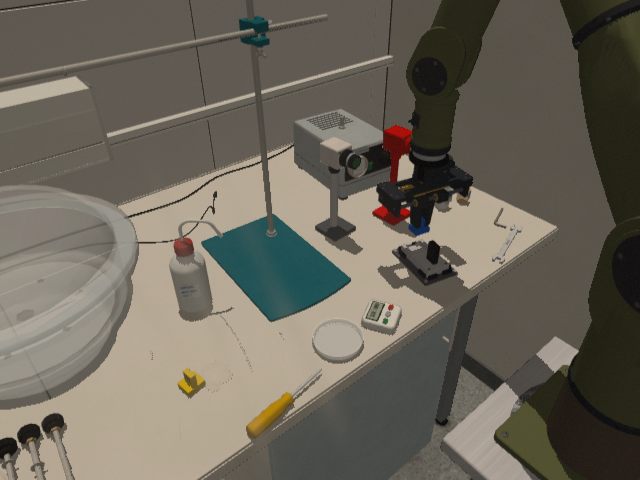

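The cartridge at (322,275) hovers just above the pocket. In world coordinates it is within about 1 mm of the pocket centre, and yaw matches the holder. Descending in steps.

send_rows:
  force: 40
  series:
    - {"dx": 0.8,"dy": 0,"dz": 15,"turn": 0,"grip": 0}
    - {"dx": 0,"dy": 0,"dz": 15,"turn": 0,"grip": 0}
    - {"dx": 0,"dy": 0,"dz": 9,"turn": 0,"grip": 0}
    - {"dx": 0,"dy": 0,"dz": 4,"turn": 0,"grip": 0}
    - {"dx": 0,"dy": 0,"dz": 0,"turn": 0,"grip": 0}

```text
clock: 8.25
tool_pos: [0.4687, -0.1406, 0.0381]
eef_rot: [0.119, 0.993, 0.0, -0.0]
contact_force: [-0.1, -1.7, -0.1]
opening: 0.112
```

Run:
```python
from h import *
p=snapshot('wrist');cv2.imwrite('pics/w8.png',p['img'][:,:,::-1])
q=snapshot('side');cv2.imwrite('pics/d8.png',cv2.resize(q['img'][180:280,300:450,::-1],None,fx=4,fy=4))
go([.469,-.1393,.0273],np.radians(-13.5))
W=cloud(p)
for r,X in look(p,'holder','w',1):
    Y=X[(X[:,2]>.02)&(X[:,2]<.028)]
    print(len(Y),cv2.minAreaRect((Y[:,:2]*1000).astype(np.float32)))
```

```text
at [ 0.469  -0.1407  0.0386] yaw -13.63 tilt 0.04 shift (before turning) [ 0.3  1.3 11.3] turn -0.0023 F [-0.8  0.4  0. ] open 0.108 t 8.35
w holder 0.82 [259, 118, 390, 303] n 18850 med [ 0.421  -0.1275  0.0248] lo [ 0.3921 -0.1595  0.0129] hi [ 0.4659 -0.101   0.0703]
15000 ((432.903564453125, -130.98666381835938), (54.30266571044922, 82.1321792602539), 76.39433288574219)
```

View pics/w8.png

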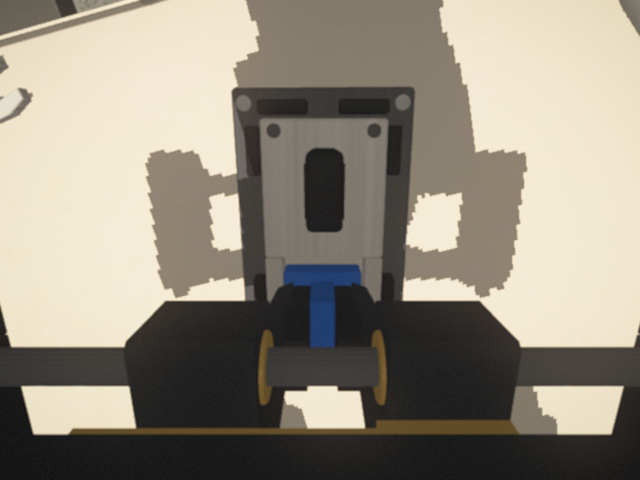

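View pics/d8.png

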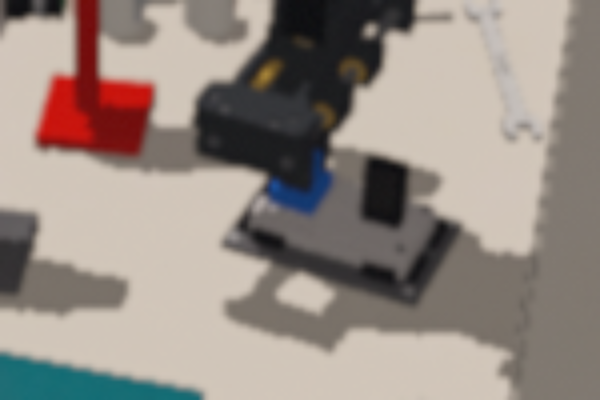

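Underside is about 1 mm above the holder top. The cartridge spans (284–361) and the holder top (260–388), so it is laterally centred. Lowering to the floor.

send_rows:
  series:
    - {"dx": 0,"dy": 0.5,"dz": 4,"turn": 0,"grip": 0}
    - {"dx": 0,"dy": 0,"dz": 4,"turn": 0,"grip": 0}
    - {"dx": 0,"dy": 0,"dz": 2,"turn": 0,"grip": 0}
    - {"dx": 0,"dy": 0,"dz": 1,"turn": 0,"grip": 0}
    - {"dx": 0,"dy": 0,"dz": 0,"turn": 0,"grip": 0}

```text
clock: 8.9
tool_pos: [0.4688, -0.1401, 0.0271]
eef_rot: [0.119, 0.993, 0.0, -0.0]
contact_force: [-0.8, -0.2, -0.7]
opening: 0.109
```

Run:
```python
from h import *
go([.469,-.1393,.0273],np.radians(-13.5))
p=snapshot('wrist');cv2.imwrite('pics/w9.png',p['img'][:,:,::-1])
q=snapshot('side');cv2.imwrite('pics/d9.png',cv2.resize(q['img'][180:280,300:450,::-1],None,fx=4,fy=4))
go([.469,-.1393,.0273],np.radians(-13.5))
```

```text
at [ 0.4688 -0.1401  0.0271] yaw -13.62 tilt 0.01 shift (before turning) [-0.   0.8 -0.2] turn -0.0021 F [-0.8 -0.2 -0.7] open 0.109 t 8.9
at [ 0.4689 -0.1401  0.0272] yaw -13.62 tilt 0.0 shift (before turning) [ 0.1  0.8 -0.1] turn -0.0021 F [ 0.1 -0.1 -0.2] open 0.11 t 9.0
```

View pics/w9.png

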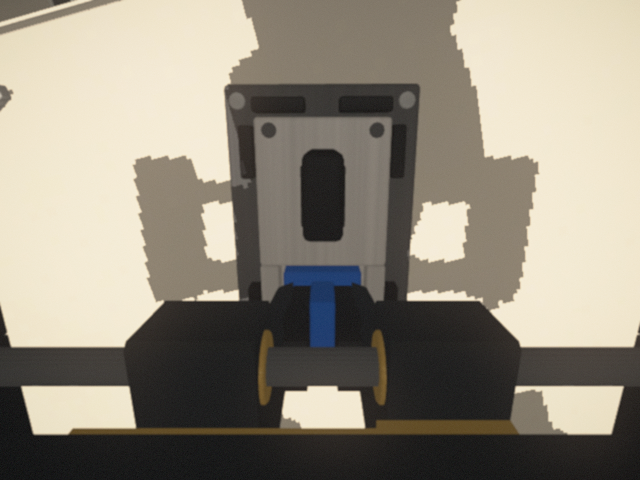

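View pics/d9.png

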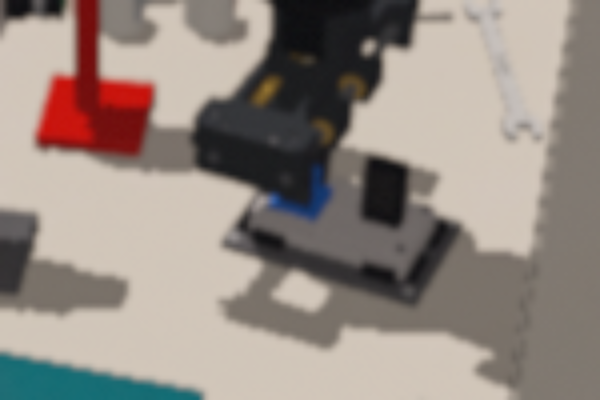

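The cartridge has entered the pocket with no force and is near the floor. Pressing in small steps.

send_rows:
  series:
    - {"dx": 0,"dy": 0,"dz": 1,"turn": 0,"grip": 0}
    - {"dx": 0,"dy": 0,"dz": 1,"turn": 0,"grip": 0}
    - {"dx": 0,"dy": 0,"dz": 0,"turn": 0,"grip": 0}

```text
clock: 9.3
tool_pos: [0.4689, -0.1401, 0.0269]
eef_rot: [0.119, 0.993, -0.0, 0.001]
contact_force: [-1.7, 1.4, 18.9]
opening: 0.108
```

It presses with 19 N at TCP z 0.0269, which is the floor height I predicted. I'll hold, relax, release and rise.

send_rows:
  series:
    - {"dx": 0,"dy": 0,"dz": 0,"turn": 0,"grip": 0}
    - {"dx": 0,"dy": 0,"dz": 0,"turn": 0,"grip": 0}
    - {"dx": 0,"dy": 0,"dz": 0,"turn": 0,"grip": 0}
    - {"dx": 0,"dy": 0,"dz": -1.5,"turn": 0,"grip": 0}
    - {"dx": 0,"dy": 0,"dz": 0,"turn": 0,"grip": 0.5}
    - {"dx": 0,"dy": 0,"dz": 0,"turn": 0,"grip": 0.5}
    - {"dx": 0,"dy": 0,"dz": 0,"turn": 0,"grip": 0.5}
    - {"dx": 0,"dy": 0,"dz": 0,"turn": 0,"grip": 0.5}
    - {"dx": 0,"dy": 0,"dz": 0,"turn": 0,"grip": 0.5}
    - {"dx": 0,"dy": 0,"dz": -15,"turn": 0,"grip": 0.5}
    - {"dx": 0,"dy": 0,"dz": -35,"turn": 0,"grip": 0.5}
    - {"dx": 0,"dy": 0,"dz": -35,"turn": 0,"grip": 0.5}
    - {"dx": 0,"dy": 0,"dz": -15,"turn": 0,"grip": 0.5}
    - {"dx": 0,"dy": 0,"dz": 0,"turn": 0,"grip": 0.5}

```text
clock: 10.7
tool_pos: [0.47, -0.1405, 0.1285]
eef_rot: [0.119, 0.993, -0.0, 0.002]
contact_force: [0.2, -0.4, -0.7]
opening: 0.5
```

Run:
```python
from h import *
p=snapshot('wrist');cv2.imwrite('pics/w10.png',p['img'][:,:,::-1])
q=snapshot('side');cv2.imwrite('pics/d10.png',cv2.resize(q['img'][180:280,300:450,::-1],None,fx=4,fy=4))
go([.4171,-.127,.13],np.radians(-13.5))
for n in ['blue_cart','holder']:
  for r,X in look(p,n,'w',1):
    for lo,hi in [(.02,.028),(.04,.05),(.055,.08)]:
        Y=X[(X[:,2]>lo)&(X[:,2]<hi)]
        if len(Y)>6: print((lo,hi),len(Y),np.median(Y[:,2]),cv2.minAreaRect((Y[:,:2]*1000).astype(np.float32)))
```

```text
at [ 0.4687 -0.1402  0.1264] yaw -13.64 tilt 0.0 shift (before turning) [53.2  0.7 -3.6] turn -0.0024 F [ 0.2 -0.6  1. ] open 0.5 t 10.8
w holder 0.74 [283, 122, 364, 269] n 8847 med [ 0.4259 -0.1285  0.0247] lo [ 0.3924 -0.1639  0.0139] hi [ 0.4888 -0.1014  0.0701]
(0.02, 0.028) 7497 0.02458402689610083 ((441.35321044921875, -133.0971221923828), (54.068199157714844, 99.6746826171875), 76.50810241699219)
(0.055, 0.08) 1074 0.06938745536732197 ((416.94287109375, -127.35762786865234), (12.796056747436523, 26.197505950927734), 76.8700180053711)
```

View pics/w10.png

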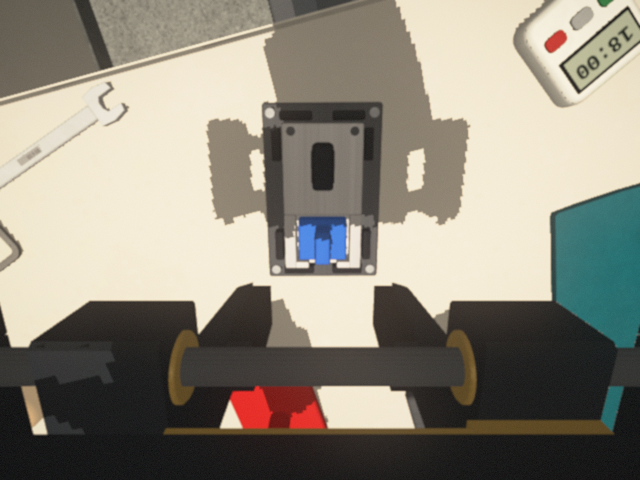

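View pics/d10.png

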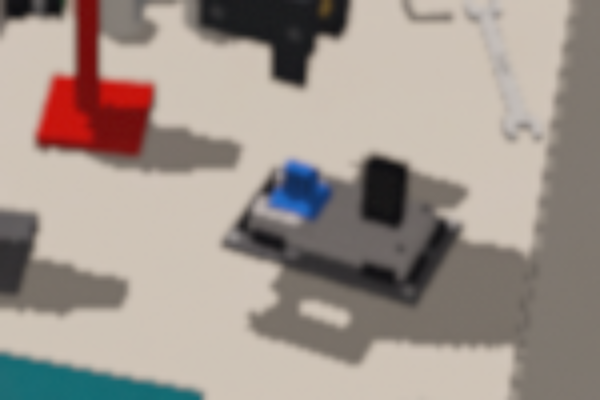

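The cartridge sits in the pocket at (322,240) and looks flush. I'll check by colour mask and depth.

Run:
```python
from h import *
p=snapshot('wrist');W=cloud(p)
hsv=cv2.cvtColor(p['img'],cv2.COLOR_RGB2HSV)
m=(hsv[...,0]>100)&(hsv[...,0]<125)&(hsv[...,1]>120);m[:200]=0;m[275:]=0;m[:,:280]=0;m[:,365:]=0
X=W[m];c=np.array([.4413,-.1331]);a=np.radians(-13.5);R=np.array([[np.cos(a),np.sin(a)],[-np.sin(a),np.cos(a)]])
for lo,hi in[(.015,.03),(.04,.05)]:
    Y=X[(X[:,2]>lo)&(X[:,2]<hi)];Z=(Y[:,:2]-c)@R.T
    print(len(Y),np.percentile(Y[:,2],[5,50,95]),cv2.minAreaRect((Z*1000).astype(np.float32)))
    # holder frame corners 3D tilt
    A=np.c_[Z,np.ones(len(Z))];print(np.linalg.lstsq(A,Y[:,2],rcond=None)[0])
```

```text
1426 [0.02312922 0.02456682 0.02565326] ((29.255653381347656, 0.34737205505371094), (33.29056167602539, 31.740612030029297), 89.57865905761719)
[ 0.00346358 -0.00022353  0.02437864]
538 [0.04366059 0.04636506 0.04751823] ((28.83275604248047, -0.021449565887451172), (10.367369651794434, 22.872356414794922), 89.608642578125)
[0.04835618 0.01799124 0.04480221]
```

Flush: block top is 0.0246 and holder top 0.0246. In the holder frame the cartridge is at x≈29 mm, y≈0. Next comes the tab at (0.417,-0.127), with TCP going to z 0.030.

send_rows:
  force: 50
  series:
    - {"dx": 20,"dy": 0.3,"dz": 0,"turn": 0,"grip": 0.5}
    - {"dx": 25,"dy": 0,"dz": 0,"turn": 0,"grip": 0.5}
    - {"dx": 8.4,"dy": 0,"dz": 10,"turn": 0,"grip": 0.5}
    - {"dx": 0,"dy": 0,"dz": 20,"turn": 0,"grip": 0.5}
    - {"dx": 0,"dy": 0,"dz": 0,"turn": 0,"grip": 0.5}

```text
clock: 11.45
tool_pos: [0.4155, -0.1267, 0.0947]
eef_rot: [0.118, 0.993, -0.0, -0.002]
contact_force: [-0.4, 0.2, 1.3]
opening: 0.499
```

Run:
```python
from h import *
p=snapshot('wrist');cv2.imwrite('pics/w11.png',p['img'][:,:,::-1])
go([.4171,-.127,.03],np.radians(-13.5))
```

```text
at [ 0.4161 -0.1269  0.0955] yaw -13.58 tilt 0.2 shift (before turning) [-1.2  0.1 65.5] turn -0.0013 F [ 0.5  0.7 -0.6] open 0.498 t 11.5
```

View pics/w11.png

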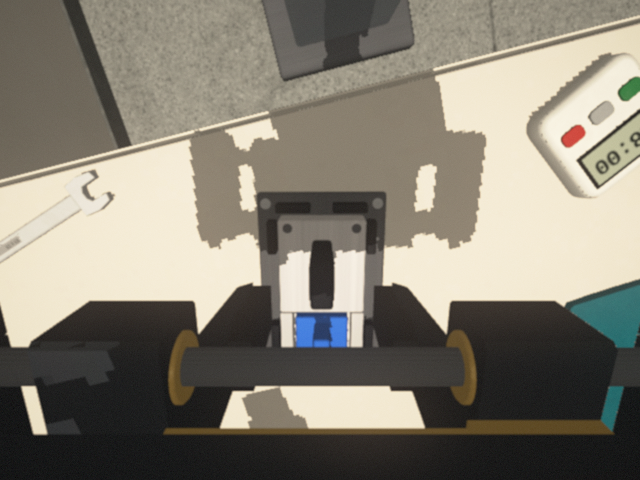

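The tab, at (321,275), is centred between the fingers. Descending, gripping and lifting slightly.

send_rows:
  force: 50
  series:
    - {"dx": -0.8,"dy": 0,"dz": 25,"turn": 0,"grip": 0.5}
    - {"dx": 0,"dy": 0,"dz": 27,"turn": 0,"grip": 0.5}
    - {"dx": 0,"dy": 0,"dz": 13,"turn": 0,"grip": 0.5}
    - {"dx": 0,"dy": 0,"dz": 0,"turn": 0,"grip": 0.3}
    - {"dx": 0,"dy": 0,"dz": 0,"turn": 0,"grip": 0}
    - {"dx": 0,"dy": 0,"dz": 0,"turn": 0,"grip": 0}
    - {"dx": 0,"dy": 0,"dz": 0,"turn": 0,"grip": 0}
    - {"dx": 0,"dy": 0,"dz": 0,"turn": 0,"grip": 0}
    - {"dx": 0,"dy": 0,"dz": 0,"turn": 0,"grip": 0}

```text
clock: 12.4
tool_pos: [0.4197, -0.1282, 0.0401]
eef_rot: [0.119, 0.993, 0.0, -0.001]
contact_force: [1.0, 0.0, 6.4]
opening: 0.136
```

Run:
```python
from h import *
go([.4171,-.127,.03],np.radians(-13.5))
s=get_state();print(s['q'].round(3),s['moment'].round(2),s['contact_force'])
q=snapshot('scene');cv2.imwrite('pics/s12.png',q['img'][:,:,::-1])
q=snapshot('side');cv2.imwrite('pics/d12.png',cv2.resize(q['img'][180:280,300:450,::-1],None,fx=4,fy=4))
q=snapshot('wrist');cv2.imwrite('pics/w12.png',q['img'][:,:,::-1])
go([.4171,-.127,.03],np.radians(-13.5))
```

```text
at [ 0.4197 -0.1282  0.0401] yaw -13.63 tilt 0.17 shift (before turning) [ 2.8  0.6 10.1] turn -0.0022 F [1.  0.  6.4] open 0.136 t 12.4
[ 0.218  0.867 -0.044  2.251  0.889  0.043  0.634] [ 0.06 -0.04 -0.04] [0.98955049 0.01330488 6.36755291]
at [ 0.4197 -0.1282  0.0401] yaw -13.62 tilt 0.17 shift (before turning) [ 2.8  0.6 10.1] turn -0.0022 F [ 0.1 -0.1  6.2] open 0.132 t 12.55
```

View pics/s12.png

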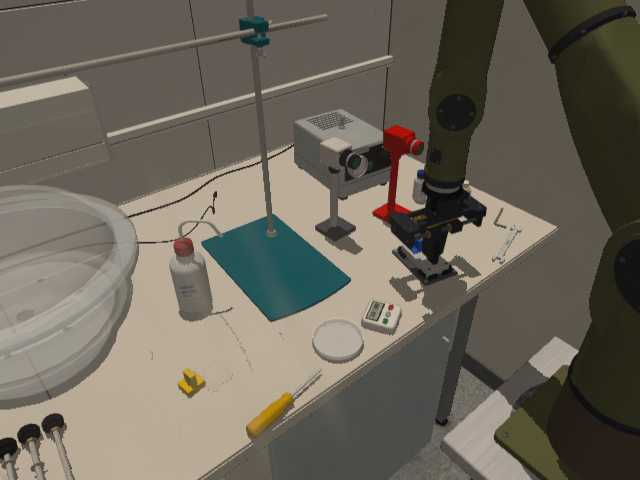

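View pics/d12.png

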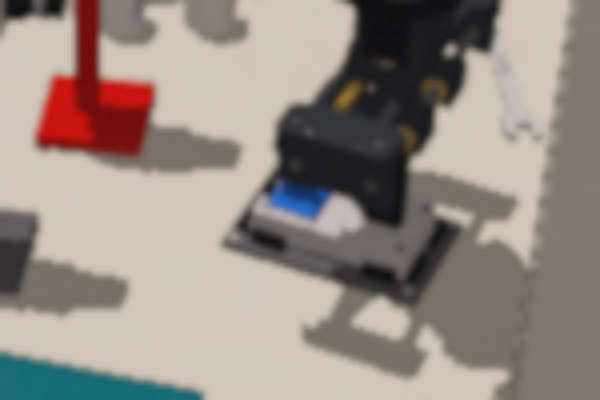

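View pics/w12.png

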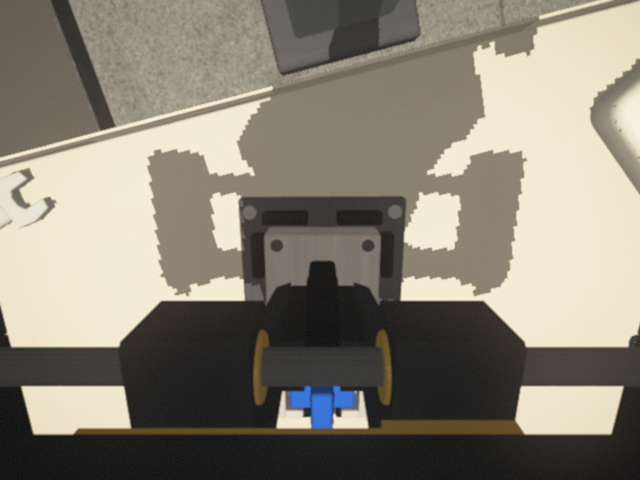

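The scene shows the gripper on the tab at about (430,240). Joint 6 is at its lower limit (0.043), so the tool stopped 10 mm higher than planned. Fingertips overlap the tab from z 0.040 to 0.069, opening 0.136 (12 mm), so the hold is good. I'll lift gently and check for slip.

send_rows:
  force: 55
  series:
    - {"dx": 0,"dy": 0,"dz": -5,"turn": 0,"grip": 0}
    - {"dx": 0,"dy": 0,"dz": -10,"turn": 0,"grip": 0}
    - {"dx": 0,"dy": 0,"dz": -15,"turn": 0,"grip": 0}
    - {"dx": 0,"dy": 0,"dz": -20,"turn": 0,"grip": 0}
    - {"dx": 0,"dy": 0,"dz": -20,"turn": 0,"grip": 0}
    - {"dx": 0,"dy": 0,"dz": -10,"turn": 0,"grip": 0}
    - {"dx": 0,"dy": 0,"dz": 0,"turn": 0,"grip": 0}

```text
clock: 13.25
tool_pos: [0.4199, -0.1287, 0.1207]
eef_rot: [0.119, 0.993, -0.0, -0.001]
contact_force: [-0.2, 0.8, -1.6]
opening: 0.131
```

```bash
cat > m.py <<'E'
from h import *
import sys
tag=sys.argv[1]
P,T,s=tool();go(P,0.0524);print('q',s['q'].round(3))
w=snapshot('wrist');cv2.imwrite(f'pics/w{tag}.png',w['img'][:,:,::-1]);pickle.dump(w,open(f'w{tag}.pkl','wb'))
q=snapshot('side');cv2.imwrite(f'pics/d{tag}.png',cv2.resize(q['img'][90:290,260:460,::-1],None,fx=3,fy=3));pickle.dump(q,open(f'd{tag}.pkl','wb'))
c=snapshot('scene');cv2.imwrite(f'pics/s{tag}.png',cv2.resize(c['img'][90:290,280:480,::-1],None,fx=3,fy=3));pickle.dump(c,open(f's{tag}.pkl','wb'))
E
python3 m.py 13
```

```text
at [ 0.4199 -0.1287  0.1207] yaw -13.67 tilt 0.13 shift (before turning) [0. 0. 0.] turn -0.2911 F [-0.2  0.8 -1.6] open 0.131 t 13.25
q [ 0.43   0.704 -0.379  2.208  0.75   0.359  0.75 ]
```

View pics/d13.png

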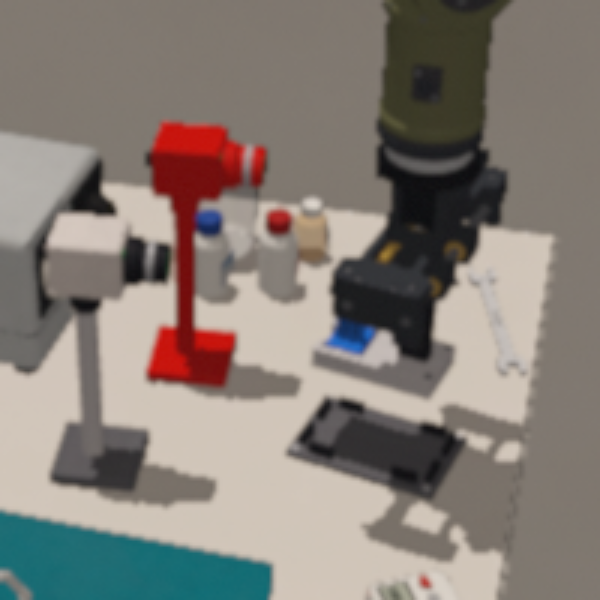

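View pics/s13.png

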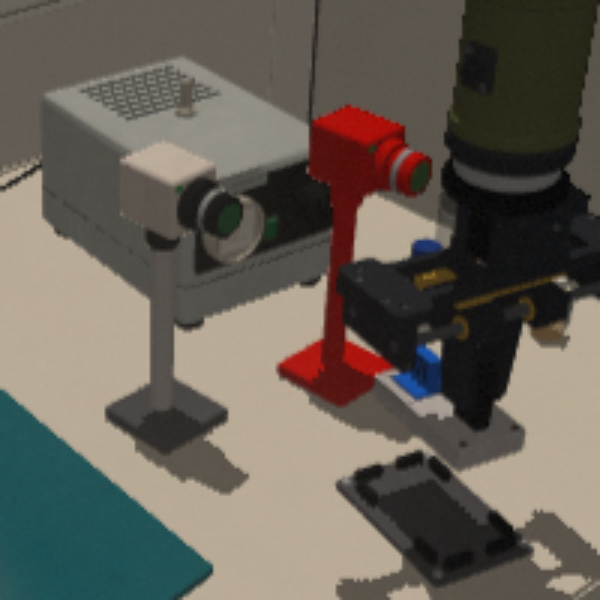

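View pics/w13.png

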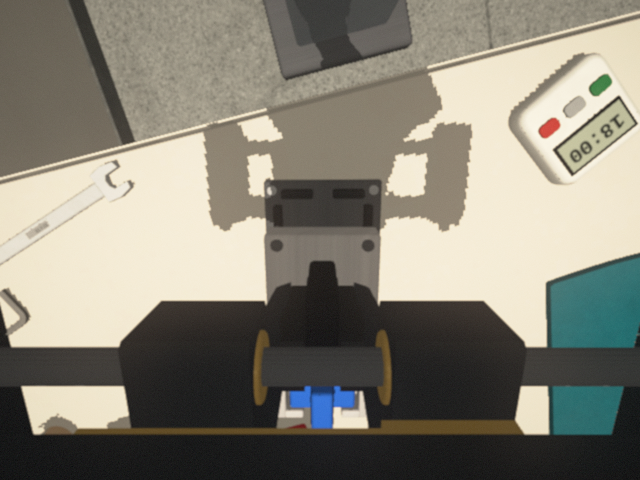

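The holder is lifted, level and clear of the cradle, with the cartridge in place. Cross-checking the white camera's pose from the new pictures.

Run:
```python
from h import *
for n in ['d13','s13']:
    p=pickle.load(open(n+'.pkl','rb'));W=cloud(p);X=W.reshape(-1,3)
    for lo,hi,b in [(.003,.014,(.60,.71,-.125,-.01)),(.18,.23,(.56,.71,-.11,-.03))]:
        Y=X[(X[:,2]>lo)&(X[:,2]<hi)&(X[:,0]>b[0])&(X[:,0]<b[1])&(X[:,1]>b[2])&(X[:,1]<b[3])]
        print(n,lo,len(Y),cv2.minAreaRect((Y[:,:2]*1000).astype(np.float32)),np.percentile(Y,[1,99],axis=0).round(4).tolist())
    # body top face
    Y=X[(X[:,2]>.219)&(X[:,2]<.228)&(X[:,0]>.6)&(X[:,0]<.71)&(abs(X[:,1]+.067)<.04)]
    if len(Y)>5: print('top',len(Y),cv2.minAreaRect((Y[:,:2]*1000).astype(np.float32)))
```

```text
d13 0.003 512 ((653.40380859375, -75.39651489257812), (92.48338317871094, 105.9501953125), 5.295143127441406) [[0.6222, -0.1115, 0.0033], [0.6946, -0.0287, 0.0138]]
d13 0.18 907 ((645.5317993164062, -64.32243347167969), (95.88768768310547, 51.94423294067383), 5.558494567871094) [[0.5986, -0.0883, 0.1808], [0.6857, -0.0404, 0.2247]]
top 279 ((643.6764526367188, -64.50299072265625), (84.89791870117188, 51.94423294067383), 5.558493614196777)
s13 0.003 506 ((654.100341796875, -62.997276306152344), (95.97593688964844, 83.33662414550781), 64.08314514160156) [[0.6208, -0.1013, 0.0034], [0.6913, -0.0305, 0.0139]]
s13 0.18 962 ((640.8327026367188, -67.3704833984375), (91.68870544433594, 48.782806396484375), 3.1886608600616455) [[0.5974, -0.0877, 0.1816], [0.6821, -0.0426, 0.2247]]
top 292 ((652.833984375, -67.0728759765625), (67.25973510742188, 47.75138854980469), 4.139451503753662)
```

send_rows:
  series:
    - {"dx": 0,"dy": 0,"dz": -15,"turn": -0.03,"grip": 0}
    - {"dx": 0,"dy": 0,"dz": -25,"turn": -0.07,"grip": 0}
    - {"dx": 0,"dy": 0,"dz": -25,"turn": -0.08,"grip": 0}
    - {"dx": 0,"dy": 0,"dz": -25,"turn": -0.07,"grip": 0}
    - {"dx": 0,"dy": 0,"dz": -11,"turn": -0.039,"grip": 0}
    - {"dx": 0,"dy": 0,"dz": 0,"turn": 0,"grip": 0}
    - {"dx": -3,"dy": 10,"dz": 0,"turn": 0,"grip": 0}
    - {"dx": -6,"dy": 20,"dz": 0,"turn": 0,"grip": 0}
    - {"dx": -3,"dy": 15,"dz": 0,"turn": 0,"grip": 0}
    - {"dx": 0,"dy": 5,"dz": 0,"turn": 0,"grip": 0}
    - {"dx": 0,"dy": 0,"dz": 0,"turn": 0,"grip": 0}
    - {"dx": 0,"dy": 0,"dz": 0,"turn": 0,"grip": 0}

```text
clock: 14.6
tool_pos: [0.429, -0.0782, 0.22]
eef_rot: [-0.025, 1.0, 0.0, -0.003]
contact_force: [-0.6, -0.2, -2.0]
opening: 0.134
```

```bash
python3 m.py 14
python3 - <<'E'
from h import *
go([.4296,-.0781,.2221],np.radians(2.9))
for n in ['s14','d14','w14']:
    p=pickle.load(open(n+'.pkl','rb'))
    W=cloud(p);hsv=cv2.cvtColor(p['img'],cv2.COLOR_RGB2HSV)
    m=(hsv[...,0]>100)&(hsv[...,0]<125)&(hsv[...,1]>120)&(abs(W[...,0]-.48)<.04)&(abs(W[...,1]+.075)<.04)&(W[...,2]>.15)
    X=W[m];print(n,len(X),np.percentile(X,[2,50,98],axis=0).round(4).tolist())
    # holder rect: light, points z .17-.215
E
```

```text
at [ 0.429  -0.0782  0.22  ] yaw 2.92 tilt 0.34 shift (before turning) [0. 0. 0.] turn -0.0014 F [-0.6 -0.2 -2. ] open 0.134 t 14.6
q [ 0.53   0.556 -0.698  2.111  0.573  0.675  1.064]
at [ 0.4293 -0.0786  0.2203] yaw 2.85 tilt 0.28 shift (before turning) [-0.4  0.4 -1.8] turn -0.0008 F [-1.   0.3 -2.6] open 0.132 t 14.75
s14 201 [[0.4665, -0.0914, 0.2026], [0.476, -0.0715, 0.2084], [0.4922, -0.0603, 0.2259]]
d14 152 [[0.4672, -0.093, 0.2], [0.4799, -0.071, 0.2089], [0.4933, -0.0612, 0.2271]]
w14 1644 [[0.4687, -0.0902, 0.203], [0.4836, -0.0753, 0.224], [0.4942, -0.0589, 0.2271]]
```

View pics/s14.png

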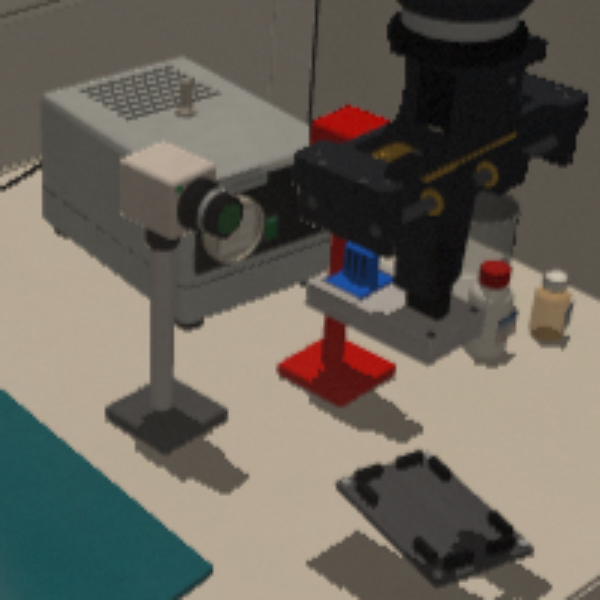

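View pics/d14.png

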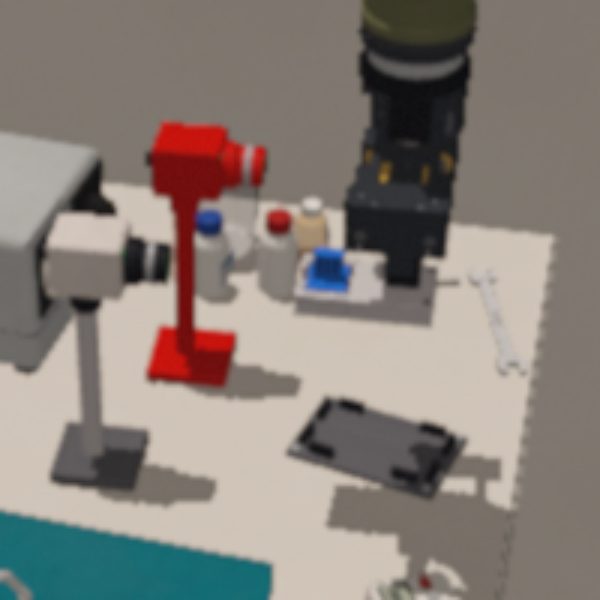

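Run:
```python
from h import *
a=np.radians(2.9);f=np.array([np.cos(a),np.sin(a)]);l=np.array([-f[1],f[0]]);v=np.array([.4957,-.0747])
for n in ['s14','d14','w14']:
    p=pickle.load(open(n+'.pkl','rb'));W=cloud(p);hsv=cv2.cvtColor(p['img'],cv2.COLOR_RGB2HSV)
    X=W.reshape(-1,3);H=hsv.reshape(-1,3);u=(X[:,:2]-v)@f;w=(X[:,:2]-v)@l
    blue=(H[:,0]>100)&(H[:,0]<125)&(H[:,1]>120)
    reg=(u>-.11)&(u<.015)&(abs(w)<.035)&(abs(X[:,2]-.206)<.006)
    m=reg&(H[:,1]<60)&(H[:,2]>60)
    for k in range(3):
        A=np.c_[u[m],w[m],np.ones(m.sum())];c=np.linalg.lstsq(A,X[m,2],rcond=None)[0]
        r=X[:,2]-(c[0]*u+c[1]*w+c[2]); m=m&(abs(r)<.0025)
    Z=np.c_[u[m],w[m]]
    b=reg&blue&(abs(r)<.006)
    print(n,m.sum(),'slopes',c[:2].round(4),'z at u=0',c[2].round(4),'rect',cv2.minAreaRect((Z*1000).astype(np.float32)),'| blue above plane',b.sum(),np.median(r[b]).round(4))
s=snapshot('scene')
for t in ['yellow_cart','petri_dish','timer']: look(s,t,'end',1)
S=get_state();print(abs(S['qd']).max(),S['clock'])
```

```text
s14 458 slopes [-0.0043 -0.0071] z at u=0 0.2037 rect ((-43.931297302246094, 1.0308284759521484), (101.25688934326172, 56.033912658691406), 0.997994065284729) | blue above plane 108 0.0007
d14 360 slopes [-0.013  -0.0026] z at u=0 0.202 rect ((-43.0595588684082, 1.1307811737060547), (99.77256774902344, 60.8588981628418), 0.008352220058441162) | blue above plane 71 0.0017
w14 6096 slopes [-0.0068  0.0018] z at u=0 0.2039 rect ((-44.74912643432617, 0.3155803680419922), (100.81829071044922, 54.1607551574707), 0.1418772041797638) | blue above plane 711 0.0002
end yellow_cart 0.93 [179, 370, 201, 399] n 469 med [0.4669 0.4044 0.0122] lo [0.4568 0.3851 0.0005] hi [0.4877 0.4191 0.035 ]
end petri_dish 0.72 [310, 316, 362, 362] n 1813 med [0.3871 0.1594 0.0148] lo [0.3474 0.1148 0.0045] hi [0.4327 0.1997 0.0174]
end timer 0.61 [176, 370, 204, 395] n 448 med [0.4668 0.4045 0.0123] lo [0.4567 0.3849 0.0027] hi [0.4855 0.4193 0.035 ]
0.0029620552800020024 14.95
```

View pics/w14.png

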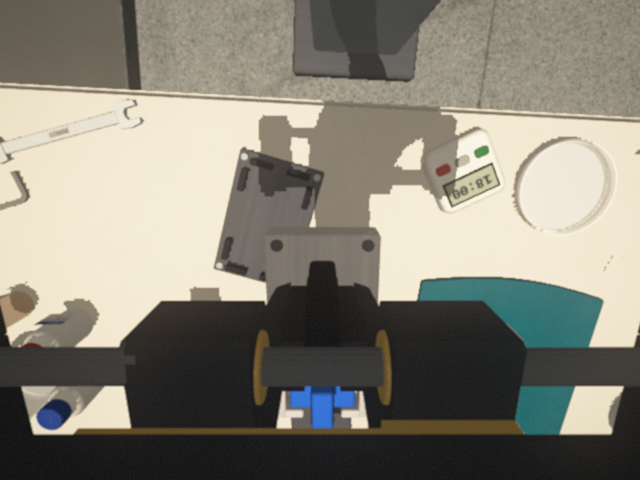

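Final pose from the views: holder centre is 44 mm behind the view point, so the contact face sits on it. Lateral error is about 1 mm, slopes are under 0.013 rad, yaw error is under 1°, and height is about 2 mm low. I'll correct the height and settle.

send_rows:
  series:
    - {"dx": 0,"dy": 0,"dz": -2,"turn": 0,"grip": 0}
    - {"dx": 0,"dy": 0,"dz": 0,"turn": 0,"grip": 0}
    - {"dx": 0,"dy": 0,"dz": 0,"turn": 0,"grip": 0}
    - {"dx": 0,"dy": 0,"dz": 0,"turn": 0,"grip": 0}
    - {"dx": 0,"dy": 0,"dz": 0,"turn": 0,"grip": 0}
    - {"dx": 0,"dy": 0,"dz": 0,"turn": 0,"grip": 0}

```text
clock: 15.55
tool_pos: [0.4295, -0.0777, 0.2225]
eef_rot: [-0.026, 1.0, 0.0, -0.002]
contact_force: [-0.0, -0.4, -1.4]
opening: 0.128
```

Run:
```python
from h import *
go([.4296,-.0781,.2221],np.radians(2.9))
S=get_state();print(abs(S['qd']).max())
print(finish_job())
```

```text
at [ 0.4295 -0.0777  0.2225] yaw 2.95 tilt 0.24 shift (before turning) [-0.  -0.4  0.4] turn 0.0008 F [-0.  -0.4 -1.4] open 0.128 t 15.55
0.0030484605824309834
the job is handed in; nothing more can be done
None
```

The blue cartridge is seated in the holder, and the arm is holding the holder by its tab in front of the white inspection camera. I handed the job in at 15.55 s; no verdict was reported.

**Seating:** I pressed the cartridge down with about 19 N while the holder lay in the cradle. After release, its block top and the holder top both measured 24.6 mm above the bench. In the holder frame it sat at x ≈ 29 mm and y ≈ 0. The gold contacts never showed in a picture I checked, so their direction rests on the task's statement that they pointed away from the robot at the start.

**Presentation:**
- **Position:** before a final 2 mm lift, the contact face was within about 2 mm of the point 100 mm before the glass, and about 1 mm off the lens axis.
- **Attitude:** tilt was under 0.013 rad, and holder yaw was within about 1° of the camera yaw I assumed.
- **Flush and still:** the cartridge read 0.2 to 1.7 mm above the holder top, depending on the view. Joint speeds were near zero at hand-in.

**Checks that failed or disagreed:**
- **Lower grip not reached:** joint 6 reached its lower limit while I was lowering onto the tab. The grip is therefore about 10 mm higher than planned, and I saw no slip.
- **Camera yaw:** the scene view gave 3–4° and the side view about 5.6°. I used 2.9°; the difference is well inside the 0.17 rad limit and would add at most about 7 mm off the axis (15 mm allowed).
- **Timer:** at the end the network mistook the yellow cartridge for the timer, so I have no final measured position for it. I never reached near it, and it was upright on the bench in the last wrist picture. The yellow cartridge and petri dish measured within about 1 mm of their start.

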